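# Lock the jar carousel and hold the open jar at the front for filling

## Task

I want to fill the open jar on the seed-jar carousel through the funnel. First turn the two-winged lock ring on top of the spindle clockwise, fully home to its locked mark, so the tray cannot lift off; then turn the tray until the jar without a cap stands at the front, in line with the upright fin on the base, and finish still gripping the tray or a capped jar on it, holding it there without letting go. Do not touch the open glass jar, and leave the other things on the bench where they are.

Things in the scene. Friction and masses are not known exactly. Their poses are not given: they have to be found in the camera images.
- carousel_base: Grey round plinth of the jar carousel, 210 mm across, fixed to the bench; origin on the bench under the vertical spindle axis. Its -x axis is the FRONT: a 34 mm wide tongue sticks out that way from under the tray, to 182 mm from the axis, its top 14 mm above the bench.
- jar_tray: Round wooden tray, 250 mm across, turning either way without end about the spindle (drag about 0.06 N m; it stays where left). Origin on the axis at its underside, 24 mm above the bench; floor at 34 mm, 4 mm thick rim up to 46 mm; hub 40 mm across with a 60 mm flange at 122 to 126 mm. Five jars are clipped in for good, 72 degrees apart, 90 mm from the axis. Its -x axis points to the open jar.
- open_jar: The one jar without a cap: clear glass, 44 mm across, with an open 38 mm neck; origin at the centre of its underside, 34 mm above the bench; held in the tray's clip (it can only spin stiffly about its own axis).
- open_mouth (a point): Centre of the open jar's mouth, 98 mm above the bench.
- cap_1 (a point): Centre of the top of a capped jar's cap, 102 mm above the bench, 90 mm from the axis, 72 degrees anticlockwise (from above) from the open jar round the tray. Cap: round, knurled aluminium, 47 mm across, from 84 to 102 mm above the bench, on glass 44 mm across; fixed to the tray.
- cap_2 (a point): Centre of the top of a capped jar's cap, 102 mm above the bench, 90 mm from the axis, 144 degrees anticlockwise (from above) from the open jar round the tray. Cap: round, knurled aluminium, 47 mm across, from 84 to 102 mm above the bench, on glass 44 mm across; fixed to the tray.
- cap_3 (a point): Centre of the top of a capped jar's cap, 102 mm above the bench, 90 mm from the axis, 216 degrees anticlockwise (from above) from the open jar round the tray. Cap: round, knurled aluminium, 47 mm across, from 84 to 102 mm above the bench, on glass 44 mm across; fixed to the tray.
- cap_4 (a point): Centre of the top of a capped jar's cap, 102 mm above the bench, 90 mm from the axis, 288 degrees anticlockwise (from above) from the open jar round the tray. Cap: round, knurled aluminium, 47 mm across, from 84 to 102 mm above the bench, on glass 44 mm across; fixed to the tray.
- front_spot (a point): Point fixed to the base, 90 mm from the axis straight to the front, 98 mm above the bench: where the centre of the open jar's mouth belongs.
- front_mark (a point): Middle of the top edge of the upright steel fin on the base's front tongue, 165 mm from the axis, 50 mm above the bench. The fin is 5 mm thick, 26 mm long towards the axis and stands just outside the tray's rim: the front mark.
- spindle_head (a point): Top of the fixed steel spindle, on the axis, 160 mm above the bench. Its round head is 28 mm across and carries a straight rib, 26 mm long and 4 mm high, along the base's x axis (front to back): the locked mark of the lock ring.
- lock_ring (a joint): Angle of the twist-lock ring in rad, growing clockwise seen from above: 0 is fully unlocked, 1.3 is the stop, where its two wings lie along the rib on the spindle head (locked mark). It stays where it is left (about 0.12 N m of friction) and does not turn the tray.
- ring_grip (a point): Centre of the lock ring, on the axis, 137.5 mm above the bench. The ring is an aluminium ring, 48 mm across, from 127 to 148 mm, with two wings, one each way along its x axis, 13 mm wide, reaching 34 mm from the axis (68 mm tip to tip), from 129 to 142 mm. Nothing stands beside it at its own height.
- funnel: Blue silicone funnel standing mouth down, 84 mm across, 85 mm high; origin at the centre underneath. Leave alone.
- dish: Small glass dish, 84 mm across, 26 mm high; origin at the centre underneath. Leave alone.
- jar_cap: The loose cap of the open jar, 47 mm across, 18 mm high; origin at the centre underneath. Leave alone.
- awl: Wooden-handled awl lying along its x axis, 142 mm long, 28 mm thick; origin underneath, halfway. Leave alone.
- tweezers: Steel tweezers lying along their x axis, 124 mm long, 8 mm high; origin underneath, halfway. Leave alone.
- pot: Small terracotta pot, 80 mm across, 66 mm high; origin at the centre underneath. Leave alone.
- cork: Tapered cork stopper, 36 mm across, 32 mm high, standing; origin at the centre underneath. Leave alone.

How it is judged:
By the outcome, as a careful person would: the job done as asked, in the order asked, and still so for the second after the job is handed in, while the arm keeps its last pose, push and grip.
It also fails if it takes over 64 s, if anything falls off the work surface, if the arm or the gripper's body presses on something with over 40 N, if the wrist force passes 120 N, or if a joint passes its speed limit or range.

## Robot

A 6-joint arm with a two-finger parallel gripper is mounted at the origin on the work surface. World frame = base frame: x ahead of the robot, y to its left, z up, the work surface at z = 0. Lengths are in mm, angles in rad, forces in N, time in s.
With the tool pointing down it reaches from about 350 to 875 mm from the base axis. Payload 4.2 kg.
Tool frame: the origin (TCP) lies on the mounting face of the last link; the fingertips stand 173 mm ahead of it and the grasp point (between the pads) lies grip_point_offset ahead of it (grip_point_offset is the distance from the TCP to the grasp point, in mm); z points along the fingers, y is the line along which they close (so a half turn about z gives the same grasp; the last joint's range is limited). The gripper opens to 85 mm and grips with 20 to 120 N. Pads are 22 mm wide; open, the fingers measure 114 mm over their backs; the gripper's body (76 mm by 85 mm) begins 54 mm behind the grasp point. The pads swing forward as they close: fully open they stand 13 mm farther back than shut.
Start: joints at [1.451, 0.385, 0.008, 0, -1.194, -0.259], TCP at [231.096, 580.685, 404.712] pointing down, gripper open.
Joint ranges: [-3.14, 3.14], [-1.21, 2.06], [-1.07, 1.41], [-3.16, 2.05], [-2.99, -0.16], [-3.1, 3.1]. Speed limits (rad/s): [2.79, 2.79, 3.14, 3.14, 3.14, 3.14].

## Interface

Orientations are given as a unit quaternion [x, y, z, w].
In Python, from bench import read_state, get_image, job_done, recognise, place_of, grip_point_offset gives the robot as it stands. The module is installed in compiled form; this text tells all that it offers.
- The arm moves only by the tool carry_out, never from a script. Its arguments are lists of equal length, an entry for each row: "slide": the shift along the tool's x, y, z in m, a list of three; "roll": the turn about the tool's z in degrees; "claw": the finger opening in m, from 0 to 0.0854. A call has 1 to 8 rows; each row is the pose to reach, as a shift and turn from the pose commanded when the call began, along the tool's axes at that moment; what a row does not reach only later rows make up. A row lasts 1/8 s, in which the tool goes at most 62.5 mm and 10.7 degrees, less where a joint would pass 70% of its speed; a pose out of reach is approached as far as the arm can. A call with a gripper value outside its range is refused whole. The fingers move at their own pace and stop on an object; the grip force is fixed at half the most. Time passes only in rows, so rows that repeat a pose let the fingers close. It gives the time, the measured TCP pose, the force, the opening and the grip force at its end, in the units of the state.
- read_state(): the state, without advancing time (a new reading comes with each control period).
- get_image(name): name is "scene" or "top" or "wrist"; returns a dict with "img" (420x560x3 uint8, red, green, blue), "z_map" (420x560 float32, mm along the optical axis (not along the pixel's ray), 0 where there is no reading), "mtx" (3x3 intrinsics, pixels), "world_from_camera" (4x4, takes a point from camera to world coordinates); the wrist camera has in their place "T_tool_cam" (4x4, takes a point from camera to tool coordinates, whose origin is the TCP and whose axes are the flange's). Camera axes: x right, y up, looking along -z (the intrinsics and any distortion apply to the point x, -y, -z); pixel columns grow to the right and rows downward; lengths in mm; the calibration is good to about 2 mm. A picture is of the moment at which its call begins: read the wrist's pose just before it.
- job_done(): hands the job in; it is judged then, once.
Trained networks look in a picture, given as the dict that the camera call returned (one of the last four; its "shot" number tells which), for a name from the list of things; names that differ only in an ending like _2 or _b are one class to them, and where a whole thing is asked for, a point or a joint stands for the part that bears it (a point fixed in the world has none). Each returns a list of dicts, best first, with "conf" (0 to 1); they miss things now and then, are a little off and sometimes report something else, mostly with a low value. They report only what shows in the picture. A call takes as long as a camera call.
- recognise(picture, thing): "at" ([column, row] in pixels, amid what is visible of it).
- place_of(picture, thing): "at" ([column, row] in pixels: a listed point, or the origin of a listed thing).
The state is a dict: "clock": time; "joints": joint angles; "joint_vel": joint speeds; "joint_efforts": joint torques, N m; "position": TCP position; "ee_rot": TCP orientation; "contact_force": force on the tool from outside, world axes, zero at the start; "wrist_torque": the same for the moment, N m; "gripper_width": finger opening in mm; "grasp_force": force on a finger pad.
Only numpy, scipy, OpenCV 4.12 (cv2) and the standard library are available. Lean on these libraries where they do the work, as an engineer would, in place of code of your own. Each camera call takes 0.05 s, during which the arm holds its last target. There are 200 camera calls.

## Working session

There is one attempt and no reset: what is moved stays moved. The work goes in short steps, Python scripts to look and compute and a tool call to move; the robot and the scene stay as the last step left them, time stands still between calls to the robot, and variables do not carry over. Pictures are saved under pics/ and viewed, at most 10 in all, crops included, and the job is handed in when it is done.

Besides the shell and the picture viewer there is one more tool, called after "Call:" in YAML: its name, and indented under it one key for each argument. carry_out: Moves the arm, as the interface text tells. Its arguments: {"type":"object","properties":{"slide":{"type":"array"},"roll":{"type":"array"},"claw":{"type":"array"}},"required":["slide","roll","claw"]}

```bash
mkdir -p pics
cat > h.py <<'E'
import numpy as np, cv2
from bench import *
from scipy.spatial.transform import Rotation as R
def T_wc(p,s=None):
    if "world_from_camera" in p: return np.array(p["world_from_camera"])
    T=np.eye(4);T[:3,:3]=R.from_quat(s["ee_rot"]).as_matrix();T[:3,3]=s["position"]
    return T@np.array(p["T_tool_cam"])
def ray(p,uv,s=None):
    T=T_wc(p,s);K=np.array(p["mtx"])
    d=np.array([(uv[0]-K[0,2])/K[0,0],-(uv[1]-K[1,2])/K[1,1],-1.])
    return T[:3,3],T[:3,:3]@d
def at_z(p,uv,z,s=None):
    o,d=ray(p,uv,s);return o+d*(z-o[2])/d[2]
def save(p,n): cv2.imwrite("pics/"+n,p["img"][:,:,::-1])
E
cat > a.py <<'E'
from h import *
s=read_state();print(s,grip_point_offset)
for n in("top","scene"):
    p=get_image(n);save(p,n+"0.png");print(n,p.keys())
    for t,z in(("spindle_head",160),("ring_grip",137.5),("open_mouth",98),("cap_1",102),("front_mark",50),("front_spot",98),("carousel_base",0)):
        for r in place_of(p,t)[:5]: print(t,np.round(r["at"]),round(r["conf"],2),np.round(at_z(p,r["at"],z),1))
E
python3 a.py
```

```text
{'clock': 0.0, 'joints': array([ 1.45057641e+00,  3.85545603e-01,  6.61727596e-03, -4.86375090e-04,
       -1.19396005e+00, -2.58609276e-01]), 'joint_vel': array([ 1.13497115e-04,  1.63105485e-03,  4.50376785e-04, -1.21139269e-03,
       -2.02940396e-05,  1.15198164e-04]), 'joint_efforts': array([ 3.42614712e-04, -3.92286730e+01,  1.88400185e+01,  4.18617055e+00,
       -4.57735514e-03, -4.77306088e-06]), 'position': array([231.03223117, 580.51051179, 403.62630197]), 'ee_rot': array([ 9.82097165e-01, -1.88372006e-01, -1.53167778e-04,  1.05914801e-03]), 'contact_force': array([0.34117754, 0.36819463, 0.21129766]), 'wrist_torque': array([2.52762840e-02, 3.48543625e-02, 3.32548516e-05]), 'grasp_force': 0.0, 'gripper_width': 85.48892739849667} 154.70000000000002
top dict_keys(['img', 'z_map', 'mtx', 'world_from_camera', 'shot'])
spindle_head [242. 208.] 0.59 [566.8  76.8 160. ]
spindle_head [219. 200.] 0.21 [590.1 146.2 160. ]
ring_grip [243. 212.] 0.74 [557.8  76.7 137.5]
open_mouth [244. 180.] 0.64 [658.7  78.4  98. ]
open_mouth [202. 159.] 0.49 [722.9 209.1  98. ]
cap_1 [262. 234.] 0.
[... 359 characters left out ...]
img', 'z_map', 'mtx', 'world_from_camera', 'shot'])
spindle_head [312. 227.] 0.59 [559.6  81.6 160. ]
ring_grip [308. 230.] 0.63 [564.8  69.8 137.5]
open_mouth [279. 258.] 0.83 [657.  77.  98.]
cap_1 [318. 271.] 0.97 [600.3 163.9 102. ]
cap_1 [319. 210.] 0.93 [489.7  23.2 102. ]
cap_1 [278. 223.] 0.73 [602.6  -8.8 102. ]
cap_1 [338. 242.] 0.64 [510.2 127.7 102. ]
cap_1 [308. 231.] 0.32 [551.9  58.4 102. ]
front_mark [365. 228.] 0.78 [400.8 114.9  50. ]
front_mark [309. 227.] 0.24 [522.7  25.9  50. ]
front_spot [340. 230.] 0.7 [481.6 100.4  98. ]
front_spot [316. 273.] 0.56 [606.  163.8  98. ]
carousel_base [306. 260.] 0.86 [574.4  81.4   0. ]
carousel_base [365. 231.] 0.5 [380.8 104.2   0. ]
```

Run:
```python
import cv2
a=cv2.imread("pics/top0.png")[110:310,140:380];b=cv2.imread("pics/scene0.png")[150:350,200:440]
cv2.imwrite("pics/ab.png",cv2.resize(cv2.vconcat([a,b]),None,fx=1.5,fy=1.5)) 
cv2.imwrite("pics/ab.png",cv2.resize(cv2.hconcat([a,b]),(792,330),interpolation=cv2.INTER_CUBIC))
```

```text
(no output)
```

View pics/ab.png

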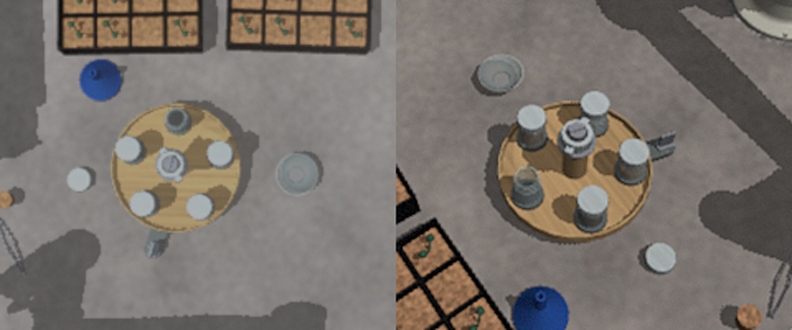

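View pics/top0.png

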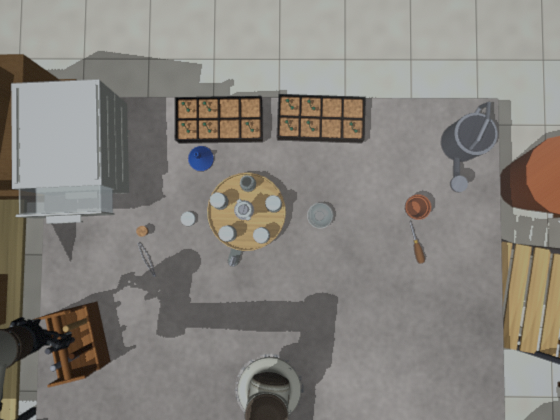

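The top view shows the carousel axis at about (244,210), the front fin at (234,258) and the open jar at the back at (247,182). The turn needed is therefore about 166°. I'll move above the ring to look from closer.

Call:
carry_out:
  slide:
    - [0.05,0.034,0]
    - [0.1,0.068,0]
    - [0.15,0.103,0]
    - [0.2,0.137,0]
    - [0.25,0.171,0]
    - [0.3,0.205,0]
    - [0.35,0.24,0]
    - [0.4,0.274,0]
  roll: [0,0,0,0,0,0,0,0]
  claw: [0.085,0.085,0.085,0.085,0.085,0.085,0.085,0.085]

```text
clock: 1.8
position: [502.2, 176.4, 405.1]
ee_rot: [0.982, -0.188, 0.0, -0.0]
contact_force: [1.2, 1.2, -0.4]
gripper_width: 85.2
grasp_force: 0.0
```

```bash
cat > w.py <<'E'
from h import *
import sys
s=read_state();p=get_image("wrist");save(p,sys.argv[1]+".png")
print(s["clock"],s["position"],s["joints"],s["contact_force"]);print(np.round(p["T_tool_cam"],2).tolist())
M=R.from_quat(s["ee_rot"]).as_matrix();print("toolx",M[:,0],"tooly",M[:,1],"yawy",np.degrees(np.arctan2(M[1,1],M[0,1])))
for t,z in(("spindle_head",160),("ring_grip",137.5),("open_mouth",98),("cap_1",102),("front_mark",50),("front_spot",98)):
    for r in place_of(p,t)[:5]: print(t,np.round(r["at"]),round(r["conf"],2),np.round(at_z(p,r["at"],z,s),1))
E
python3 w.py w1
```

```text
1.8 [502.17963241 176.38120892 405.1406232 ] [ 6.42733767e-01  2.26530132e-01 -2.18672377e-01  1.18477233e-04
 -1.12456858e+00  5.49477478e-01] [ 1.24662536  1.24920804 -0.36898548]
[[-0.0, 0.96, 0.29, 73.81], [1.0, 0.0, -0.0, -0.59], [-0.0, 0.29, -0.96, 31.73], [0.0, 0.0, 0.0, 1.0]]
toolx [ 9.29207128e-01 -3.69558820e-01  6.26606261e-04] tooly [-3.69558292e-01 -9.29207188e-01 -8.18471191e-04] yawy -111.68838623793286
spindle_head [407.  53.] 0.94 [566.6  77.2 160. ]
cap_1 [338. 183.] 0.7 [495.6 132.4 102. ]
cap_1 [476. 138.] 0.61 [489.8  26.2 102. ]
cap_1 [252.  69.] 0.6 [595.9 161.7 102. ]
front_mark [374. 249.] 0.56 [406.1 118.1  50. ]
front_spot [381. 188.] 0.82 [477.9 101.8  98. ]
```

View pics/w1.png

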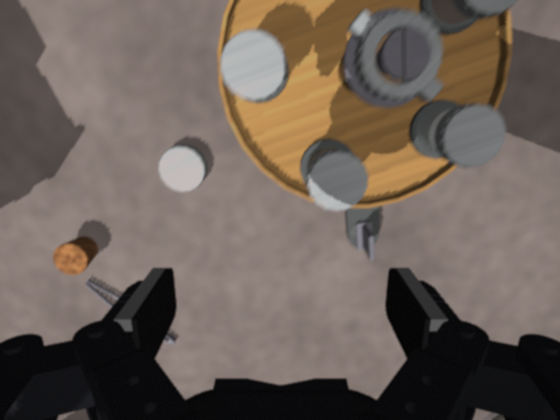

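The wrist view shows the ring at (400,60) with wing tips at about (362,20) and (430,92), the rib along the image vertical, and the fin at (365,235). The ring has about 36° left to turn. I'll centre over it, align across the wings and look again.

Call:
carry_out:
  slide:
    - [0.03,0.02,0]
    - [0.06,0.04,0]
    - [0.0966,0.0686,0]
    - [0.0966,0.0686,0.02]
    - [0.0966,0.0686,0.045]
    - [0.0966,0.0686,0.045]
  roll: [-10,-20,-30,-40,-43,-43]
  claw: [0.085,0.085,0.085,0.085,0.085,0.085]

```text
clock: 2.9
position: [565.0, 79.9, 357.9]
ee_rot: [0.983, 0.185, -0.002, 0.0]
contact_force: [0.3, -0.4, 0.0]
gripper_width: 85.1
grasp_force: 0.0
```

```bash
python3 w.py w2
```

```text
2.9 [565.04184018  79.87017896 357.92180884] [ 4.24147914e-01  3.31829963e-01 -1.95866068e-01 -4.92824910e-04
 -1.04767637e+00  1.51990871e+00] [ 0.31584472 -0.35616956  0.00142592]
[[-0.0, 0.96, 0.29, 74.19], [1.0, 0.0, 0.0, -0.35], [-0.0, 0.29, -0.96, 31.73], [0.0, 0.0, 0.0, 1.0]]
toolx [ 0.93122355  0.36441956 -0.00459185] tooly [ 3.64422570e-01 -9.31233673e-01 -1.92467320e-04] yawy -68.62794856209783
spindle_head [287. 247.] 0.84 [567.3  77.5 160. ]
spindle_head [331.  82.] 0.39 [646.5  88.4 160. ]
open_mouth [346.  83.] 0.57 [654.3  72.8  98. ]
cap_1 [173. 272.] 0.75 [498.3 133.3 102. ]
cap_1 [422. 228.] 0.65 [589.1 -10.5 102. ]
cap_1 [173. 119.] 0.6 [597.  162.2 102. ]
cap_1 [311. 330.] 0.58 [489.5  27.1 102. ]
front_mark [180. 335.] 0.56 [408.6 116.1  50. ]
front_spot [209. 307.] 0.58 [478.7 102.1  98. ]
```

View pics/w2.png

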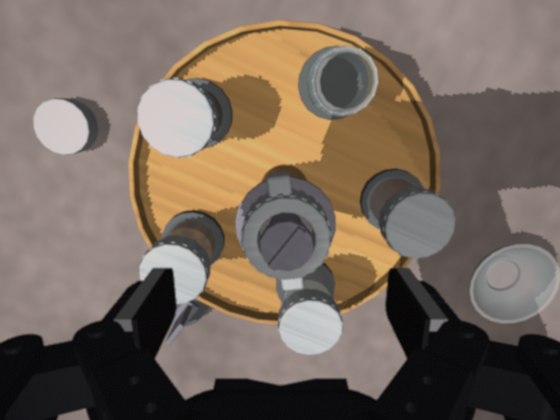

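The wrist view shows the wings at (279,185) and (292,284), between the fingers, and the rib from about (268,262) to (303,224). I'll calculate the angles.

Run:
```python
from h import *
s=read_state();p=get_image("wrist")
g=cv2.resize(p["img"][160:310,210:370,::-1],None,fx=4,fy=4,interpolation=cv2.INTER_CUBIC);cv2.imwrite("pics/c.png",g)
A=lambda a,b,z:(lambda d:(np.degrees(np.arctan2(d[1],d[0]))%180,np.hypot(d[0],d[1])))(at_z(p,b,z,s)-at_z(p,a,z,s))
print("wing",A((279,187),(292,284),142),at_z(p,(279,187),142,s),at_z(p,(292,284),142,s)); print("rib",A((268,261),(303,224),164))
# circle fit of caps+mouth from several detections
P=np.array([[498.3,133.3],[589.1,-10.5],[597,162.2],[489.5,27.1],[654.3,72.8]])
from scipy.optimize import least_squares
k=np.array([72,-72*2+0,144-0,0,0])
# order by angle
c0=P.mean(0);ang=np.arctan2(*(P-c0).T[::-1])
base=ang[4]
n=np.round((ang-base)/np.radians(72))
f=lambda v:(np.c_[v[0]+90*np.cos(v[2]+n*np.radians(72)),v[1]+90*np.sin(v[2]+n*np.radians(72))]-P).ravel()
r=least_squares(f,[*c0,base],loss="soft_l1");print(r.x[:2],np.degrees(r.x[2]),np.round(r.fun.reshape(-1,2),1))
```

```text
wing (np.float64(28.642973624077342), np.float64(58.15421489210915)) [591.81693533  90.38970609 142.        ] [540.77941839  62.51346935 142.        ]
rib (np.float64(160.12593627774194), np.float64(26.055484929876098))
[565.21968067  76.93501288] -2.736535818357499 [[-3.3 -0. ]
 [-0.2  0.6]
 [ 0.1 -1.1]
 [ 0.5  0.5]
 [ 0.8 -0.2]]
```

View pics/c.png

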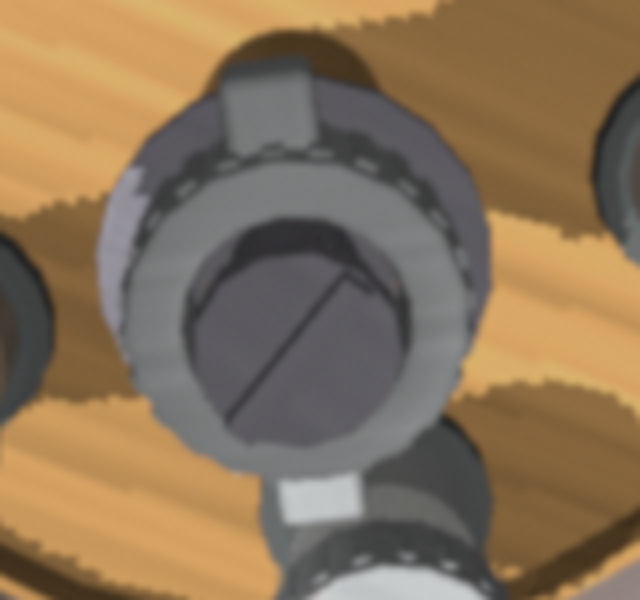

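Call:
carry_out:
  slide:
    - [0,0.002,0.02]
    - [0,0.002,0.04]
    - [0,0.002,0.056]
    - [0,0.002,0.056]
    - [0,0.002,0.056]
  roll: [-5,-5,-5,-5,-5]
  claw: [0.085,0.085,0.085,0.085,0.085]

```text
clock: 3.92
position: [566.9, 77.0, 304.4]
ee_rot: [0.974, 0.228, 0.001, 0.0]
contact_force: [-0.3, 0.1, 0.5]
gripper_width: 85.0
grasp_force: 0.0
```

Call:
carry_out:
  slide:
    - [0,0,0]
    - [0,0,0]
    - [0,0,0]
    - [0,0,0]
    - [0,0,0]
    - [0,0,0]
    - [0,0,0]
    - [0,0,0]
  roll: [0,0,0,0,0,0,0,0]
  claw: [0.035,0.035,0.035,0.035,0.035,0.035,0.035,0.035]

```text
clock: 4.92
position: [566.4, 77.3, 305.0]
ee_rot: [0.974, 0.227, 0.001, -0.0]
contact_force: [-2.9, 2.1, 4.7]
gripper_width: 46.0
grasp_force: 60.5
```

```bash
python3 w.py w3
```

```text
4.925 [566.37021303  77.29543711 305.01245422] [ 4.18808181e-01  3.85605732e-01 -2.62389768e-01 -8.90839042e-04
 -9.21421618e-01  1.61126903e+00] [-2.94627672  2.09513078  4.67272994]
[[-0.0, 0.96, 0.29, 74.21], [1.0, 0.0, 0.0, -0.31], [-0.0, 0.29, -0.96, 31.73], [0.0, 0.0, 0.0, 1.0]]
toolx [0.89660928 0.4428203  0.00140663] tooly [ 4.42821463e-01 -8.96609572e-01 -6.53882696e-04] yawy -63.71595329724723
spindle_head [280. 309.] 0.88 [567.3  78.2 160. ]
open_mouth [375.  89.] 0.88 [655.1  72.9  98. ]
cap_1 [446. 277.] 0.77 [589.8  -8.1 102. ]
cap_1 [132. 312.] 0.72 [496.5 133.2 102. ]
cap_1 [300. 389.] 0.7 [491.1  27.7 102. ]
```

View pics/w3.png

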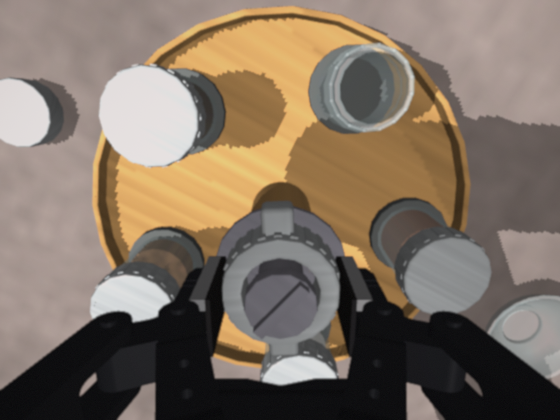

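The ring at (280,290) is held between the pads, across the wings. Next I turn it clockwise.

Call:
carry_out:
  slide:
    - [0,0,0]
    - [0,0,0]
    - [0,0,0]
    - [0,0,0]
    - [0,0,0]
    - [0,0,0]
    - [0,0,0]
    - [0,0,0]
  roll: [5,11,17,23,29,35,38,38]
  claw: [0.035,0.035,0.035,0.035,0.035,0.035,0.035,0.035]

```text
clock: 6.28
position: [566.5, 76.7, 305.0]
ee_rot: [0.995, -0.102, 0.0, -0.0]
contact_force: [-2.0, -1.3, 6.0]
gripper_width: 45.9
grasp_force: 60.8
```

```bash
cat > t.py <<'E'
from h import *
s=read_state();M=R.from_quat(s["ee_rot"]).as_matrix();print(s["position"],s["contact_force"],s["wrist_torque"],s["joints"],np.degrees(np.arctan2(M[1,1],M[0,1])))
E
python3 t.py
```

```text
[566.52003374  76.70032372 304.99262955] [-2.04735453 -1.26097628  6.01109722] [-0.07346278  0.61311678 -0.09551695] [ 4.17963198e-01  3.85759144e-01 -2.62737033e-01  5.31650606e-04
 -9.21402701e-01  9.48485705e-01] -101.689830760938
```

Call:
carry_out:
  slide:
    - [0,0,0]
    - [0,0,0]
    - [0,0,0]
    - [0,0,0]
    - [0,0,0]
  roll: [2,4,6,8,8]
  claw: [0.035,0.035,0.035,0.035,0.035]

```text
clock: 6.9
position: [566.5, 76.7, 305.0]
ee_rot: [0.986, -0.169, 0.0, 0.0]
contact_force: [-3.0, -1.3, 5.5]
gripper_width: 46.1
grasp_force: 60.6
```

```bash
python3 t.py
```

```text
[566.49847154  76.71306228 304.99482983] [-2.98393735 -1.28732675  5.46825892] [-0.18635574  0.64745116  0.70322295] [ 0.41818709  0.38579584 -0.26306337  0.00156838 -0.921661    0.81180089] -109.47259046731831
```

Call:
carry_out:
  slide:
    - [0,0,0]
    - [0,0,0]
    - [0,0,0]
    - [0,0,0]
  roll: [2,4,5,5]
  claw: [0.035,0.035,0.035,0.035]

```text
clock: 7.4
position: [567.6, 76.1, 304.9]
ee_rot: [0.977, -0.212, 0.002, 0.001]
contact_force: [3.7, -6.6, 3.1]
gripper_width: 45.8
grasp_force: 61.9
```

```bash
python3 t.py; python3 w.py w4
```

```text
[567.59726743  76.1135719  304.91056807] [ 3.66064295 -6.62073036  3.06170807] [-1.79673378 -0.84396306  1.10346932] [ 0.41692931  0.38695983 -0.26258238  0.00464937 -0.9191335   0.72478432] -114.42338882123585
7.4 [567.59726743  76.1135719  304.91056807] [ 0.41692931  0.38695983 -0.26258238  0.00464937 -0.9191335   0.72478432] [ 3.66064295 -6.62073036  3.06170807]
[[-0.0, 0.96, 0.29, 73.78], [1.0, 0.0, -0.0, -0.6], [-0.0, 0.29, -0.96, 31.73], [0.0, 0.0, 0.0, 1.0]]
toolx [ 0.91050852 -0.41346923  0.00417435] tooly [-4.13475990e-01 -9.10514605e-01  8.71019735e-04] yawy -114.42338882123585
spindle_head [282. 317.] 0.71 [566.   76.8 160. ]
ring_grip [282. 314.] 0.33 [553.6  82.1 137.5]
open_mouth [209.  82.] 0.81 [655.1  72.9  98. ]
open_mouth [281. 311.] 0.65 [531.9  92.3  98. ]
cap_1 [420. 334.] 0.89 [489.   27.6 102. ]
cap_1 [107. 261.] 0.83 [598.6 161.  102. ]
cap_1 [240. 390.] 0.67 [496.4 134.7 102. ]
cap_1 [426. 140.] 0.58 [589.7  -8.5 102. ]
front_spot [280. 202.] 0.74 [589.4  66.7  98. ]
front_spot [301. 387.] 0.6 [479.5 103.1  98. ]
```

View pics/w4.png

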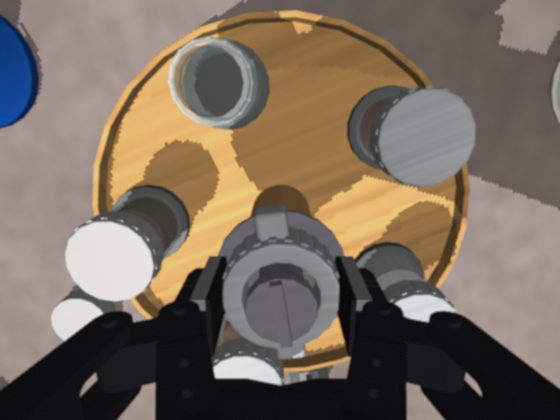

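The wings now lie along the rib: the upper wing at (272,225) and the rib at (285,300) have the same slant. The torque has risen to 1.1 N m, so the ring is at its stop, and the tray hasn't moved. I'll release, rise and go to the capped jar at about (490,28), rolling so that the camera faces outward.

Call:
carry_out:
  slide:
    - [0,0,0]
    - [0,0,0]
    - [0,0,0]
    - [0,0,0]
    - [0,0,-0.02]
    - [0,0,-0.05]
    - [0,0,-0.05]
  roll: [0,0,0,0,0,0,0]
  claw: [0.085,0.085,0.085,0.085,0.085,0.085,0.085]

```text
clock: 8.62
position: [567.1, 77.2, 356.3]
ee_rot: [0.977, -0.214, 0.002, -0.001]
contact_force: [0.2, 0.4, -0.8]
gripper_width: 85.1
grasp_force: 0.0
```

Call:
carry_out:
  slide:
    - [-0.01,0.016,0]
    - [-0.02,0.032,0]
    - [-0.03,0.048,0]
    - [-0.04,0.064,0]
    - [-0.048,0.0765,0]
    - [-0.048,0.0765,0]
    - [-0.048,0.0765,0]
    - [-0.048,0.0765,0]
  roll: [-10,-20,-30,-40,-50,-60,-70,-80]
  claw: [0.085,0.085,0.085,0.085,0.085,0.085,0.085,0.085]

```text
clock: 9.62
position: [490.6, 27.4, 353.0]
ee_rot: [0.885, 0.466, -0.001, -0.0]
contact_force: [-0.6, 0.4, -0.1]
gripper_width: 84.8
grasp_force: 0.0
```

```bash
python3 w.py w5
```

```text
9.625 [490.60148649  27.3814409  352.97446119] [ 3.86883034e-01  2.05796873e-01 -3.88676801e-01 -5.03667578e-04
 -9.77578332e-01  2.15475645e+00] [-0.60047404  0.41404003 -0.09605214]
[[-0.0, 0.96, 0.29, 74.3], [1.0, 0.0, 0.0, -0.01], [0.0, 0.29, -0.96, 31.73], [0.0, 0.0, 0.0, 1.0]]
toolx [ 5.64835872e-01  8.25202865e-01 -8.17595290e-04] tooly [ 0.82520221 -0.56483646 -0.00104044] yawy -34.39095661953983
spindle_head [360.  71.] 0.83 [565.2  78.2 160. ]
open_mouth [438. 295.] 0.5 [547.7 -82.7  98. ]
cap_1 [182.  68.] 0.82 [494.9 133.  102. ]
cap_1 [281. 217.] 0.78 [490.3  27.4 102. ]
cap_1 [448. 177.] 0.62 [590.6  -9.7 102. ]
front_mark [122. 157.] 0.64 [408.9 119.7  50. ]
front_mark [282. 217.] 0.53 [481.2  12.6  50. ]
front_spot [191. 130.] 0.76 [476.2 103.4  98. ]
```

View pics/w5.png

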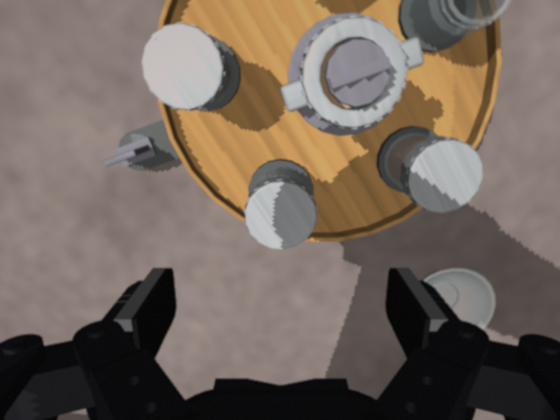

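The view shows the ring with its wings (293,97) and (412,52) lying along the rib, the fin at (125,157) and the cap to grip at (281,217). The roll went the opposite way from what I planned, so the camera faces inward. I'll use that: grip here and turn the tray clockwise about 192°.

Call:
carry_out:
  slide:
    - [0,0,0.02]
    - [0,0,0.04]
    - [0,0,0.065]
    - [0,0,0.09]
    - [0,0,0.106]
    - [0,0,0.106]
    - [0,0,0.106]
  roll: [10,20,22,22,22,22,22]
  claw: [0.085,0.085,0.085,0.085,0.085,0.085,0.085]

```text
clock: 10.85
position: [491.3, 27.6, 248.3]
ee_rot: [0.958, 0.286, 0.001, 0.0]
contact_force: [0.2, -0.2, 0.2]
gripper_width: 85.3
grasp_force: 0.0
```

Call:
carry_out:
  slide:
    - [0,0,0]
    - [0,0,0]
    - [0,0,0]
    - [0,0,0]
    - [0,0,0]
    - [0,0,0]
    - [0,0,0]
  roll: [0,0,0,0,0,0,0]
  claw: [0.035,0.035,0.035,0.035,0.035,0.035,0.035]

```text
clock: 11.72
position: [491.1, 27.5, 248.6]
ee_rot: [0.958, 0.287, 0.0, 0.0]
contact_force: [-2.1, 0.4, 6.5]
gripper_width: 45.4
grasp_force: 60.8
```

```bash
python3 t.py
python3 - <<'E'
import numpy as np
# arc CW by th about axis; tool x points to the axis (90 mm); frame: z down so CW = +roll
for st in (9,10):
  print([[round(float(.09*(1-np.cos(t))),4),round(float(-.09*np.sin(t)),4)] for t in np.radians(st*np.arange(1,9))])
E
```

```text
[491.07304829  27.49077039 248.61302605] [-2.05492187  0.41721183  6.5218153 ] [0.02364956 0.53083041 0.17068004] [ 3.86929698e-01  3.42832927e-01 -5.17585571e-01  5.73962578e-04
 -7.09461701e-01  1.76540786e+00] -56.655213562638934
[[0.0011, -0.0141], [0.0044, -0.0278], [0.0098, -0.0409], [0.0172, -0.0529], [0.0264, -0.0636], [0.0371, -0.0728], [0.0491, -0.0802], [0.0622, -0.0856]]
[[0.0014, -0.0156], [0.0054, -0.0308], [0.0121, -0.045], [0.0211, -0.0579], [0.0321, -0.0689], [0.045, -0.0779], [0.0592, -0.0846], [0.0744, -0.0886]]
```

Call:
carry_out:
  slide:
    - [0.0011,-0.0141,0]
    - [0.0044,-0.0278,0]
    - [0.0098,-0.0409,0]
    - [0.0172,-0.0529,0]
    - [0.0264,-0.0636,0]
    - [0.0371,-0.0728,0]
    - [0.0491,-0.0802,0]
    - [0.0622,-0.0856,0]
  roll: [9,18,27,36,45,54,63,72]
  claw: [0.035,0.035,0.035,0.035,0.035,0.035,0.035,0.035]

```text
clock: 12.72
position: [496.0, 133.0, 248.6]
ee_rot: [0.943, -0.334, 0.0, 0.0]
contact_force: [0.3, -5.6, 5.9]
gripper_width: 45.4
grasp_force: 61.2
```

```bash
python3 t.py
```

```text
[495.96796036 133.02207559 248.59651287] [ 0.27928942 -5.62018544  5.91120834] [-1.54212059 -0.31746229 -0.24895148] [ 0.57865564  0.37338732 -0.46551469  0.00094458 -0.73252899  0.31012398] -129.0364390635721
```

Forces are low and the arc follows well. On to the next 72°.

Call:
carry_out:
  slide:
    - [0.0011,-0.0141,0]
    - [0.0044,-0.0278,0]
    - [0.0098,-0.0409,0]
    - [0.0172,-0.0529,0]
    - [0.0264,-0.0636,0]
    - [0.0371,-0.0728,0]
    - [0.0491,-0.0802,0]
    - [0.0622,-0.0856,0]
  roll: [9,18,27,36,45,54,63,72]
  claw: [0.035,0.035,0.035,0.035,0.035,0.035,0.035,0.035]

```text
clock: 13.72
position: [597.6, 160.4, 248.6]
ee_rot: [-0.566, 0.825, 0.0, -0.002]
contact_force: [-6.0, -2.5, 8.9]
gripper_width: 45.1
grasp_force: 61.4
```

Call:
carry_out:
  slide:
    - [0.0011,-0.0141,0]
    - [0.0044,-0.0278,0]
    - [0.0098,-0.0409,0]
    - [0.0172,-0.0529,0]
    - [0.0264,-0.0636,0]
    - [0.0264,-0.0636,0]
    - [0.0264,-0.0636,0]
  roll: [9,18,27,36,45,45,45]
  claw: [0.035,0.035,0.035,0.035,0.035,0.035,0.035]

```text
clock: 14.6
position: [647.0, 113.6, 248.7]
ee_rot: [-0.209, 0.978, 0.0, -0.002]
contact_force: [-6.6, 0.9, 8.8]
gripper_width: 45.5
grasp_force: 61.3
```

```bash
python3 t.py; python3 w.py w6
python3 - <<'E'
from h import *
for n in("top","scene"):
    p=get_image(n);save(p,n+"6.png")
    for t,z in(("open_mouth",98),("front_mark",50),("front_spot",98),("cap_1",102)):
        for r in place_of(p,t)[:5]: print(n,t,np.round(r["at"]),round(r["conf"],2),np.round(at_z(p,r["at"],z),1))
E
```

```text
[647.03520827 113.55117546 248.67759462] [-6.60668841  0.90290365  8.83111664] [ 0.15190579  1.75270875 -0.34757577] [ 4.19237568e-01  5.74460894e-01 -9.47727050e-02 -1.35658607e-03
 -9.04897906e-01 -1.56724740e+00] 114.17566054442861
14.6 [647.03520827 113.55117546 248.67759462] [ 4.19237568e-01  5.74460894e-01 -9.47727050e-02 -1.35658607e-03
 -9.04897906e-01 -1.56724740e+00] [-6.60668841  0.90290365  8.83111664]
[[-0.0, 0.96, 0.29, 73.17], [1.0, 0.0, 0.0, 0.32], [0.0, 0.29, -0.96, 31.73], [0.0, 0.0, 0.0, 1.0]]
toolx [-0.91228764 -0.40953652  0.00333182] tooly [-0.40953529  0.91229364  0.0010758 ] yawy 114.17566054442861
ring_grip [285.  66.] 0.57 [573.9  82.3 137.5]
cap_1 [550. 135.] 0.88 [555.6 165.8 102. ]
cap_1 [  8. 135.] 0.85 [625.2  10.6 102. ]
cap_1 [283. 311.] 0.59 [647.5 115.4 102. ]
top open_mouth [246. 209.] 0.52 [568.   73.3  98. ]
top open_mouth [237. 236.] 0.49 [486.1  97.7  98. ]
top front_mark [233. 259.] 0.75 [414.8 116.3  50. ]
top front_spot [237. 234.] 0.65 [491.   99.3  98. ]
top cap_1 [236. 182.] 0.78 [650.3 102.5 102. ]
top cap_1 [265. 186.] 0.76 [641.   13.1 102. ]
top cap_1 [272. 224.] 0.75 [523.1  -7.2 102. ]
top cap_1 [217. 213.] 0.6 [554.6 159.2 102. ]
scene open_mouth [306. 259.] 0.46 [602.4 117.2  98. ]
scene cap_1 [270. 234.] 0.93 [639.4   8.  102. ]
scene cap_1 [291. 267.] 0.66 [648.7 115.6 102. ]
scene cap_1 [329. 262.] 0.66 [561.7 158.1 102. ]
scene cap_1 [305. 259.] 0.19 [607.4 118.  102. ]
```

View pics/w6.png

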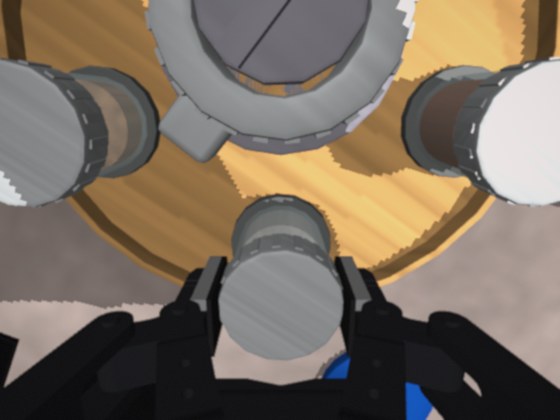

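The cap is held firmly at (283,311), and the rib runs from (240,68) to (290,0). I'll refine the front direction from rib lines in the saved pictures, and the axis from the arc.

Run:
```python
from h import *
from scipy.optimize import least_squares
Q=np.array([[491.07,27.49],[495.97,133.02],[597.6,160.4],[647.03,113.55]])
r=least_squares(lambda v:np.hypot(*(Q-v[:2]).T)-v[2],[566,77,90]).x;print("axis",r,"cap ang",np.degrees(np.arctan2(*(Q-r[:2]).T[::-1])))
pw=get_image("wrist");T=np.array(pw["T_tool_cam"]);K=pw["mtx"]
V={"w1":((502.18,176.38,405.14),-111.688,(380,25,425,85),(340,200,390,265)),"w2":((565.04,79.87,357.92),-68.628,(255,215,320,275),(160,295,215,345)),
"w5":((490.6,27.38,352.97),-34.391,(325,40,395,105),(95,130,165,175)),"w4":((567.6,76.11,304.91),-114.42,(250,275,315,345),None),"w3":((566.37,77.3,305.01),-63.716,(245,275,315,345),None),"w6":((647.04,113.55,248.68),114.176,(200,0,360,75),None)}
for n,(pos,yaw,rb,fb) in V.items():
    s={"position":pos,"ee_rot":(R.from_euler("z",yaw-90+180,degrees=True)*R.from_euler("x",180,degrees=True)).as_quat()}
    p={"T_tool_cam":T,"mtx":K};g=cv2.imread(f"pics/{n}.png",0)
    for nm,b,z in(("rib",rb,164),("fin",fb,50)):
        if b is None: continue
        L=cv2.createLineSegmentDetector().detect(cv2.resize(g[b[1]:b[3],b[0]:b[2]],None,fx=3,fy=3,interpolation=cv2.INTER_CUBIC))[0]
        for l in L[:,0]/3:
            a=at_z(p,l[:2]+b[:2],z,s);c=at_z(p,l[2:]+b[:2],z,s);d=c-a;ln=np.hypot(d[0],d[1]);an=np.degrees(np.arctan2(d[1],d[0]))%180
            if ln>9 and 145<an<180: print(n,nm,round(an,1),round(ln,1),np.round((a+c)[:2]/2,1),"pos ang",round(np.degrees(np.arctan2((a+c)[1]/2-r[1],(a+c)[0]/2-r[0])),1))
```

```text
axis [565.52600678  76.94504908  89.3703356 ] cap ang [-146.40715627  141.12478994   68.97688293   24.18573029]
w1 fin 165.8 25.4 [418.1 124.4] pos ang 162.2
w1 fin 166.4 20.4 [408.4 121.1] pos ang 164.3
w1 fin 165.0 22.5 [439.9 134.8] pos ang 155.3
w2 rib 164.6 23.1 [568.6  79.4] pos ang 38.2
w2 rib 164.4 16.1 [566.1  81.2] pos ang 82.6
w2 fin 174.7 32.4 [410.4 127.3] pos ang 162.0
w2 fin 164.7 22.8 [431.7 121.1] pos ang 161.7
w2 fin 166.3 21.7 [410.6 122.4] pos ang 163.7
w2 fin 173.0 17.3 [411.9 124.6] pos ang 162.8
w2 fin 159.7 9.0 [433.6 104. ] pos ang 168.4
w2 fin 176.4 18.9 [432.  114.7] pos ang 164.2
w5 rib 164.9 12.6 [558.1  76.3] pos ang -175.2
w5 fin 163.9 11.7 [425.4 116.8] pos ang 164.1
w5 fin 167.2 10.6 [424.7 112.6] pos ang 165.8
w5 fin 165.0 10.4 [417.7 124.3] pos ang 162.2
w3 rib 164.4 23.6 [570.2  80.4] pos ang 37.0
w3 rib 164.7 23.7 [568.6  79.6] pos ang 40.4
w6 rib 164.5 10.7 [573.9  78.3] pos ang 9.4
w6 rib 164.6 10.9 [573.8  78.7] pos ang 12.2
```

The rib lines put the front at 164.6°. The cap at 24.2° puts the open jar at 168.2°, so another 3.6° clockwise is needed.

Call:
carry_out:
  slide:
    - [0.0,-0.003,0]
    - [0.0002,-0.0057,0]
    - [0.0002,-0.0057,0]
    - [0.0002,-0.0057,0]
    - [0.0002,-0.0057,0]
  roll: [1.8,3.6,3.6,3.6,3.6]
  claw: [0.035,0.035,0.035,0.035,0.035]

```text
clock: 16.12
position: [649.2, 108.5, 248.7]
ee_rot: [-0.179, 0.984, 0.0, -0.002]
contact_force: [-7.5, 1.0, 7.7]
gripper_width: 45.3
grasp_force: 61.3
```

```bash
python3 t.py
python3 - <<'E'
from h import *
s=read_state();x,y=s["position"][:2]-[565.5,76.9] if False else s["position"][:2]-np.array([565.5,76.9]);print("open at",np.degrees(np.arctan2(y,x))+144,"vs 164.6")
p=get_image("top");q=get_image("wrist")
a=cv2.resize(p["img"][160:280,180:300],(400,400),interpolation=cv2.INTER_CUBIC);b=cv2.resize(q["img"],(400,300))
b=cv2.copyMakeBorder(b,0,100,0,0,cv2.BORDER_CONSTANT);cv2.imwrite("pics/fin.png",cv2.hconcat([a,b])[:,:,::-1])
E
```

```text
[649.15932037 108.46295675 248.66247283] [-7.46031528  0.99168542  7.66481544] [ 0.19322558  1.81287151 -0.34610149] [ 4.10617429e-01  5.76247859e-01 -9.14274006e-02 -1.20886009e-03
 -9.06456818e-01 -1.62103578e+00] 110.6052675716419
open at 164.67046908022945 vs 164.6
```

View pics/fin.png

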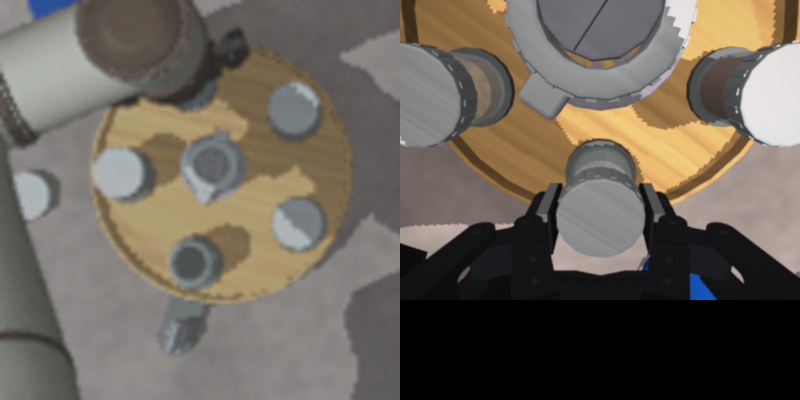

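The top view shows the open jar at (193,262) in line with the spindle (213,163) and the fin (180,330), the ring wings along the same line, and the cap still gripped. Handing in.

```bash
python3 -c "from bench import job_done;print(job_done())"
```

```text
the job is handed in; nothing more can be done
None
```

The job is handed in: the lock ring is turned clockwise to its stop, the open jar stands at the front in line with the fin (measured within about 0.1°), and the arm is still gripping a capped jar to hold it there.

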